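Tighten a lens retaining ring with the pin spanner from the accessory bin

ROBOT

A 6-joint arm with a two-finger parallel gripper is mounted at the origin on a cart in front of the work surface, level with it; the furniture and walls round the work are solid. World frame = base frame: x ahead of the robot, y to its left, z up, the work surface at z = 0. Lengths are in m, angles in rad, forces in N, time in s.
With the tool pointing down it reaches from about 0.3 to 0.775 m from the base axis. Payload 14.6 kg.
Tool frame: the origin (TCP) lies at the very end of the fingers, on their centre line; the grasp point (between the pads) lies robot.grasp_offset behind it (robot.grasp_offset is the distance from the TCP to the grasp point, in m); z points along the fingers, y is the line along which they close (so a half turn about z gives the same grasp; the last joint's range is limited). The gripper opens to 94 mm and grips with 3 to 60 N. Pads are 16 mm wide; open, the fingers measure 119 mm over their backs; the gripper's body (75 mm by 177 mm) begins 78 mm behind the grasp point.
Start: joints at [-1.174, 0.3, 1.521, -0, 1.321, -0.067], TCP at [0.246, -0.492, 0.205] pointing down, gripper open.
Joint ranges: [-3.03, 3.03], [-0.79, 2.21], [0.23, 2.52], [-1.04, 4.18], [0, 3.07], [-2.55, 2.55]. Speed limits (rad/s): [2.22, 2.22, 2.57, 3.14, 3.14, 3.14].

INTERFACE

Orientations are given as a 3x3 rotation matrix whose columns are the frame's x, y, z axes.
In Python, from workcell import status, capture, ticket, find_in, landmark_of, robot gives the robot as it stands.
- The arm moves only by the tool drive_tool, never from a script. Its argument "targets" is a list of rows, each a list of 2 entries, a list of its own where there are three numbers: the shift along the tool's x, y, z in units of 2 cm (1.0 is 2 cm), then the turn, a rotation vector about the tool's x, y, z in units of 0.15 rad (1.0 is 0.15 rad). In form: [[[tx, ty, tz], [ax, ay, az]], ...]. A call has 1 to 12 rows; each row shifts and turns the commanded pose from where the row before left it, along the tool's axes as they then stand; what a row does not reach is not made up. A row lasts 1/10 s, in which the tool goes at most 50 mm and 8.59 degrees, less where a joint would pass 70% of its speed; a pose out of reach is approached as far as the arm can. A call with a number of a shift or a turn outside -1 to 1 is refused whole. A call with a gripper value outside its range is refused whole. "gripper" is the closure, from 0 (fully open) to 1 (shut), set as the call begins (left out, the last holds). The fingers move at their own pace and stop on an object; "grip_force" is the grip in N (left out, the last holds). Time passes only in rows, so rows that do not move let the fingers close. It gives the time, the measured TCP pose, the force, the opening and the grip force at its end, in the units of the state.
- status.get_obs(): the state, without advancing time (a new reading comes with each control period).
- capture(name): name is "side" or "top" or "wrist"; returns a dict with "img" (384x512x3 uint8, red, green, blue), "z_map" (384x512 float32, m along the optical axis (not along the pixel's ray), 0 where there is no reading), "intrinsics" (3x3 intrinsics, pixels), "extrinsics" (4x4, takes a point from world to camera coordinates). Camera axes: x right, y up, looking along -z (the intrinsics and any distortion apply to the point x, -y, -z); pixel columns grow to the right and rows downward; lengths in m; the calibration is good to about 2 mm. A picture is of the moment at which its call begins.
- ticket.hand_in(): hands the job in; it is judged then, once.
Trained networks look in the newest picture that a camera, given by its name, has taken for a name from the list of things; names that differ only in an ending like _2 or _b are one class to them, and where a whole thing is asked for, a point or a joint stands for the part that bears it (a point fixed in the world has none). Each returns a list of dicts, best first, with "conf" (0 to 1); they miss things now and then, are a little off and sometimes report something else, mostly with a low value. They report only what shows in the picture. A call takes as long as a camera call. They do not tell look-alikes from the thing itself.
- find_in(query, camera): "centre" ([column, row] in pixels, amid what is visible of it).
- landmark_of(query, camera): "centre" ([column, row] in pixels: a listed point, or the origin of a listed thing).
The state is a dict: "t": time; "joint_pos": joint angles; "qvel": joint speeds; "effort": joint torques, N m; "eef_pos": TCP position; "orientation": TCP orientation; "force": force on the tool from outside, world axes, zero at the start; "moment": the same for the moment, N m; "grip_width": opening from 0.0 (shut) to 1.0 (fully open); "finger_force": force on a finger pad.
Only numpy, scipy, OpenCV 4.12 (cv2) and the standard library are available. Lean on these libraries where they do the work, as an engineer would, in place of code of your own. Each camera call takes 0.05 s, during which the arm holds its last target. There are 200 camera calls.

TASK

Pick the red-gripped pin spanner out of the cluttered blue bin, fit both its pins into the two holes of the brass retaining ring on the tilted lens stand, and with the spanner turn the ring clockwise (seen looking at its face) until it reaches its stop, where its white line meets the green mark. Then draw the spanner out and set it back down in the bin, without dropping it. Do not turn the ring with the fingers, and leave everything else, in the bin and on the bench, where it is.

Things in the scene. Friction and masses are not known exactly. Their poses are not given: they have to be found in the camera images.
- bin: Blue open bin fixed on the bench, 190 x 270 mm outside, 42 mm high, walls and floor 5 mm thick. Origin at the centre of its underside, z up, x and y along its 190 and 270 mm sides. Its floor is 5 mm above the origin.
- red_spanner: Steel pin spanner with a red grip, loose in the bin, 80 g. Origin midway between the tips of its two pins; z points from the pins to the grip. Pins: 6 mm diameter, 10 mm long, at y = +20 and -20 mm. Crossbar above them 14 (x) x 52 (y) mm, z 10 to 18 mm. A 10 mm wide tail with a foot runs towards -x to x = -69 mm, so it stands level on pins and foot.
- red_grip (a point): Centre of the red grip, 38 mm straight above the spanner's origin, same axes. The grip is 32 mm long (x), 12 mm thick (y; pinch it across this) and 40 mm high (z 18 to 58 mm above the pin tips).
- yellow_spanner: The wrong spanner: same shape with a yellow grip, but its pins are only 26 mm apart (y = +13, -13 mm) and do not fit the ring. Loose in the bin; origin and axes as for the red one.
- ring_face (a point): Centre of the outer face of the brass ring (68 mm diameter, 8 mm thick); turns with it. z points out of the face, 30 deg from vertical, leaning to the robot's side. Two pin holes right through it, centred at y = +20 and -20 mm, each 11 mm wide radially and tangentially (2.5 mm play round a pin); their floor is 8 mm below the face. White line on the ring along +x.
- stand: Fixed stand that carries the black lens cell (82 to 88 mm diameter, below the ring) on a tilted 96 mm square aluminium plate; foot 130 x 110 mm. Origin under the foot's centre, z up; the tilted face looks up and to -x. The ring's face is about 105 mm above the bench; nothing stands above it.
- ring (a joint): Angle of the ring in rad, growing as it turns clockwise seen looking at its face (a negative turn about the point's z). Starts between 0 and 0.25; hard stop at 1.15, where the white line meets the green mark on the cell. About 0.15 N m turns it; it stays where it is left.
- coverslips: White small carton, 35 x 63 x 18 mm, loose in the bin, bystander. Origin at the centre of its underside.
- blue_filter: Blue glass filter in a black ring, 33 mm diameter, 9 mm high, loose in the bin, bystander. Origin at the centre of its underside.
- microtube_a: Small clear tube lying in the bin, 20 x 42 x 14 mm, bystander. Origin under its centre.
- microtube_b: Small clear tube like the first, bystander in the bin.
- microtube_c: Small clear tube like the first, bystander in the bin.
- forceps: Steel forceps lying in the bin, 14 x 124 x 10 mm, bystander. Origin under its centre.
- microscope_a: White microscope fixed at the left of the bench; origin under its base. Its binocular head stands 0.2 to 0.42 m high and reaches about 0.23 m from the origin towards the robot; the arm must pass clear of it (nearer to the robot).
- microscope_b: Ivory microscope fixed at the right of the stand, 0.45 m high; origin under its base. Base 0.2 m wide, its front about 0.16 m from the origin towards the robot, the eyepiece head above it about 0.2 to 0.4 m high; stay clear of it.
- tally_a: Round metal tally counter, 44 mm wide, 40 mm high, loose on the bench left of the work, bystander. Origin at the centre of its underside.
- marker_red: Red and white felt marker, 138 mm long, 12 mm thick, lying on the bench left of the stand, bystander. Origin under its centre.
Not all that is in view belongs to the job. What is shaped like the red_spanner but pink is not meant.

How it is judged:
By the outcome, as a careful person would: the job done as asked, in the order asked, and still so for the second after the job is handed in, with the robot touching nothing.
It also fails if it takes over 53 s, if anything falls off the work surface, if the arm or the gripper's body presses on something with over 40 N, if the wrist force passes 120 N, or if a joint passes its speed limit or range.

## Working session

There is one attempt and no reset: what is moved stays moved. The work goes in short steps, Python scripts to look and compute and a tool call to move; the robot and the scene stay as the last step left them, time stands still between calls to the robot, and variables do not carry over. Pictures are saved under pics/ and viewed, at most 10 in all, crops included, and the job is handed in when it is done.

Besides the shell and the picture viewer there is one more tool, called after ">>>" as name(argument=value, ...), one argument or row to a line, values as JSON. drive_tool: Moves the arm, as the interface text tells. Shifts and turns lie within -1 to 1; 1 stands for 2 cm of shift or 0.15 rad of turn. Its arguments: {"type":"object","properties":{"targets":{"type":"array","items":{"type":"array"}},"gripper":{"type":"number"},"grip_force":{"type":"number"}},"required":["targets"]}

```bash
mkdir -p pics; ls; cat > h.py <<'E'
import numpy as np, cv2
from workcell import status, capture, ticket, find_in, landmark_of, robot
def world(c,u,v,z=None,plane=None):
    """pixel->world via depth or plane z"""
    K=c["intrinsics"];E=np.linalg.inv(c["extrinsics"])
    r=np.array([(u-K[0,2])/K[0,0],-(v-K[1,2])/K[1,1],-1.])
    if plane is None:
        d=z if z else c["z_map"][int(v),int(u)]
        return (E@np.r_[r*d,1])[:3]
    d=E[:3,:3]@r;o=E[:3,3]
    return o+d*(plane-o[2])/d[2]
def proj(c,p):
    q=c["extrinsics"]@np.r_[p,1]; K=c["intrinsics"]
    return np.array([K[0,2]+K[0,0]*q[0]/-q[2],K[1,2]+K[1,1]*-q[1]/-q[2]])
def save(n,img): cv2.imwrite("pics/"+n,cv2.cvtColor(img,cv2.COLOR_RGB2BGR))
E
python3 - <<'E'
from h import *
np.set_printoptions(precision=4,suppress=True)
print(robot.grasp_offset)
print(status.get_obs())
t=capture("top");s=capture("side")
save("top.png",cv2.resize(t["img"],(800,600))); save("side.png",cv2.resize(s["img"],(800,600)))
np.savez("top.npz",**t);np.savez("side.npz",**s)
for cam,c in(("top",t),("side",s)):
    print(cam,c["intrinsics"].ravel(),[k for k in c])
    for q in["bin","red_spanner","red_grip","yellow_spanner","ring_face","stand"]:
        for r in landmark_of(q,cam)[:3]:
            u,v=r["centre"];print(q,r["conf"],np.array([u,v]),world(c,u,v))
E
```

```text
pics
0.0188
{'t': 0.0, 'joint_pos': array([-1.1736,  0.3005,  1.5216,  0.    ,  1.3207, -0.0666]), 'qvel': array([ 0.0007, -0.0005, -0.0008, -0.0002,  0.0007, -0.002 ]), 'effort': array([ -0.0019, -53.181 , -35.2744,   0.0707,   0.0243,  -0.0001]), 'eef_pos': array([ 0.2459, -0.4917,  0.2049]), 'orientation': array([[ 0.8944,  0.4474, -0.0004],
       [ 0.4474, -0.8944,  0.0011],
       [ 0.0001, -0.0012, -1.    ]]), 'force': array([-0.7869, -0.5526, -0.1367]), 'moment': array([ 0.0253, -0.0244,  0.0126]), 'finger_force': 0.0, 'grip_width': 1.0044812834296042}
top [395.3455   0.     261.1514   0.     395.3455 191.9949   0.       0.
   1.    ] ['img', 'z_map', 'intrinsics', 'extrinsics']
bin 0.94 [290.2 225. ] [0.4294 0.0678 0.0047]
bin 0.62 [285.9 200.1] [0.4958 0.0803 0.0144]
red_spanner 0.71 [302.4 206.8] [0.4783 0.0355 0.006 ]
red_spanner 0.58 [385.1 228.1] [ 0.4241 -0.1784  0.0291]
red_spanner 0.26 [290.7 223.4] [0.4337 0.0665 0.0045]
red_grip 0.57 [305.1 206.7] [0.4786 0.0347 0.0638]
red_grip 0.51 [390.5 229.3] [ 0.4226 -0.1833  0.0573]
red_grip 0.5 [212.8 153.1] [0.6206 0.2766 0.0093]
yellow_spanner 0.7 [261.6 212.3] [0.4631 0.1446 0.0244]
ring_face 0.8 [288.6 138.7] [0.6441 0.0801 0.1061]
stand 0.6 [281.6 141.9] [0.6378 0.0966 0.096 ]
side [355.3308   0.     254.3884   0.     355.3308 195.6946   0.       0.
   1.    ] ['img', 'z_map', 'intrinsics', 'extrinsics']
bin 0.74 [289.8 222. ] [0.4266 0.0826 0.0073]
bin 0.71 [311.3 222.4] [0.3694 0.0733 0.0246]
red_spanner 0.6 [280.3 207.6] [0.468  0.056  0.0207]
red_spanner 0.47 [328.9 168.2] [ 0.4077 -0.1773  0.0186]
red_grip 0.79 [325.8 161.7] [ 0.4208 -0.1781  0.0392]
red_grip 0.74 [281.6 194. ] [0.4752 0.0344 0.0516]
red_grip 0.56 [190.8 247.1] [0.4619 0.4338 0.2612]
yellow_spanner 0.5 [270.9 232.3] [0.4503 0.1517 0.022 ]
ring_face 0.89 [218.9 172.4] [0.6422 0.0876 0.1062]
stand 0.89 [220.4 197.7] [0.392  0.4319 0.3996]
```

View pics/top.png

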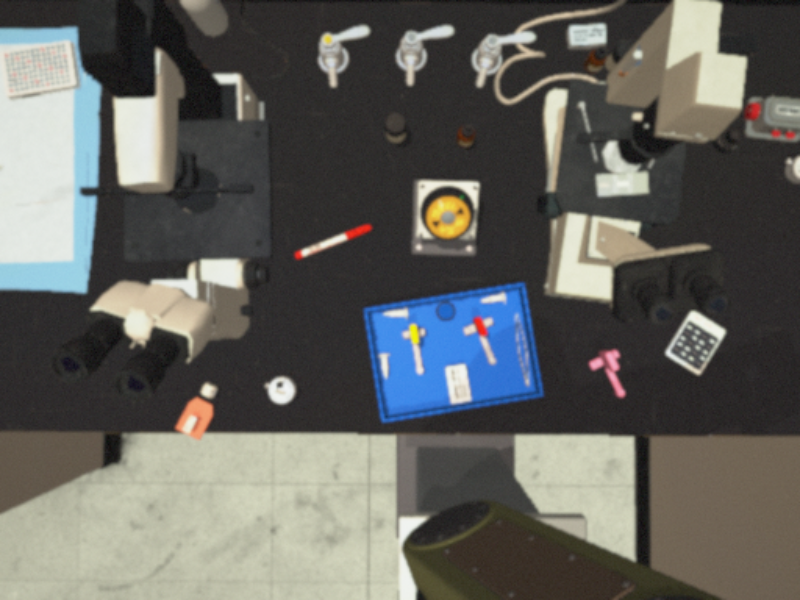

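```bash
python3 - <<'E'
from h import *
t=np.load("top.npz")
save("crop.png",cv2.resize(t["img"][110:270,225:415],None,fx=4.2,fy=3.7,interpolation=cv2.INTER_CUBIC)[:600])
E
```

```text
(no output)
```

View pics/crop.png

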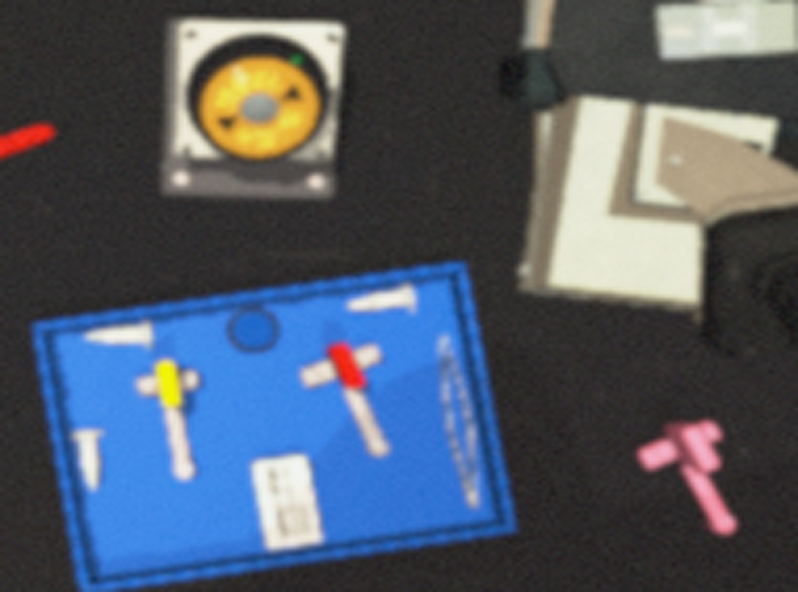

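View pics/side.png

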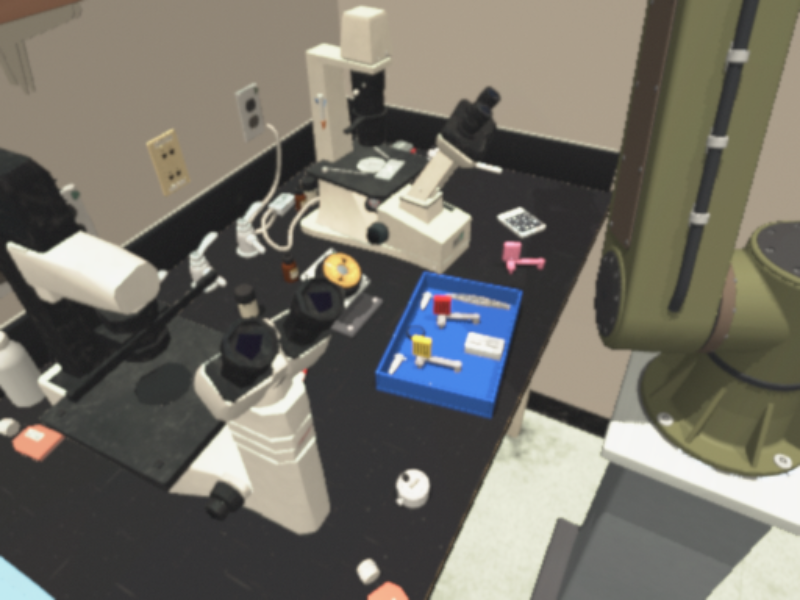

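The candidates in top-camera pixels are:
- (308,208): red grip, in the bin.
- (268,214): yellow grip, in the bin.
- (388,232): pink, on the bench.
- (213,153): marker.

Only the one at (308,208) is both red and in the bin, and the crop confirms it. The ring is at about (287,138), with holes near (280,142) and (294,135) and the green mark near (296,126).

```bash
cat >> h.py <<'E'
from scipy.spatial.transform import Rotation as Ro
np.set_printoptions(precision=4,suppress=True)
def down(yaw_y):
    """tool pointing down with tool y at given yaw"""
    y=np.array([np.cos(yaw_y),np.sin(yaw_y),0]);z=np.array([0,0,-1.]);return np.c_[np.cross(y,z),y,z]
def plan(p0,R0,p1,R1,n=None,per=0.9):
    """constant row from pose0 to pose1: rows of n equal turns; shift in each row's own axes"""
    w=Ro.from_matrix(R0.T@R1).as_rotvec(); d=np.asarray(p1)-p0
    n=n or int(np.ceil(max(np.linalg.norm(d)/.02/per,np.linalg.norm(w)/.15/per,1)))
    rows=[];R=R0.copy();p=p0.copy()
    for i in range(n):
        s=np.round(R.T@(p0+d*(i+1)/n-p)/.02,2)+0.; t=np.round(w/n/.15,2)+0.
        rows.append([s.tolist(),t.tolist()]);p=p+R@s*.02;R=R@Ro.from_rotvec(t*.15).as_matrix()
    for i in range(0,n,12): print(str(rows[i:i+12]).replace(" ",""))
    print("end",p);return p,R
def pose():
    o=status.get_obs();return o["eef_pos"],o["orientation"],o
E
python3 - <<'E'
from h import *
t=np.load("top.npz")
f=lambda x,y:(225+x/4.2,110+y/3.7)
g=world(t,*f(345,358),plane=.062);ft=world(t,*f(378,445),plane=.012)
a=world(t,*f(305,377),plane=.023);b=world(t,*f(380,352),plane=.023)
print("grip",g,"foot",ft,"bar",a,b,(a+b)/2)
print("yaw x from tail",np.arctan2(*(g-ft)[1::-1]),"yaw y",np.arctan2(*(a-b)[1::-1]))
h1=world(t,*f(228,122));h2=world(t,*f(292,93));gm=world(t,*f(297,60))
print("holes",h1,h2,np.linalg.norm(h1-h2),"green",gm)
for x,y in((520,290),(700,300),(700,230),(720,300)): print("mic",world(t,*f(x,y)))
p,R,o=pose()
# waypoint then hover
yw=np.arctan2(*(a-b)[1::-1])
p1,R1=plan(p,R,np.array([.36,-.2,.205]),down((np.arctan2(-.8944,.4474)+yw)/2))
plan(p1,R1,np.array([g[0]-.03,g[1],.20]),down(yw))
E
```

```text
grip [0.4785 0.0293 0.062 ] foot [0.4162 0.0024 0.012 ] bar [0.4648 0.0498 0.023 ] [0.4829 0.0028 0.023 ] [0.4738 0.0263 0.023 ]
yaw x from tail 0.406988223453844 yaw y 1.938533791351623
holes [0.6354 0.1022 0.0942] [0.6539 0.0652 0.1006] 0.04190145875931882 green [0.6729 0.0636 0.1157]
mic [ 0.5289 -0.0909 -0.0032]
mic [ 0.5116 -0.1209  0.2571]
mic [ 0.5646 -0.1733  0.0989]
mic [ 0.5107 -0.1232  0.2788]
[[[0.65,-0.58,0.0],[0.0,0.0,-0.56]],[[0.69,-0.53,0.0],[0.0,0.0,-0.56]],[[0.73,-0.47,0.0],[0.0,0.0,-0.56]],[[0.77,-0.4,0.01],[0.0,0.0,-0.56]],[[0.81,-0.34,0.0],[0.0,0.0,-0.56]],[[0.82,-0.27,0.0],[0.0,0.0,-0.56]],[[0.85,-0.2,0.0],[0.0,0.0,-0.56]],[[0.86,-0.13,0.0],[0.0,0.0,-0.56]],[[0.87,-0.05,0.0],[0.0,0.0,-0.56]],[[0.87,0.02,0.0],[0.0,0.0,-0.56]],[[0.87,0.09,0.0],[0.0,0.0,-0.56]],[[0.85,0.16,0.01],[0.0,0.0,-0.56]]]
[[[0.84,0.24,0.0],[0.0,0.0,-0.56]],[[0.81,0.3,0.0],[0.0,0.0,-0.56]],[[0.79,0.37,0.0],[0.0,0.0,-0.56]],[[0.75,0.44,0.0],[0.0,0.0,-0.56]],[[0.72,0.5,0.0],[0.0,0.0,-0.56]],[[0.67,0.56,0.0],[0.0,0.0,-0.56]]]
end [ 0.3601 -0.1999  0.2051]
[[[0.63,0.61,0.02],[0.0,0.0,-0.73]],[[0.55,0.68,0.02],[0.0,0.0,-0.73]],[[0.48,0.73,0.01],[0.0,0.0,-0.73]],[[0.4,0.79,0.02],[0.0,0.0,-0.73]],[[0.31,0.82,0.02],[0.0,0.0,-0.73]],[[0.22,0.85,0.02],[0.0,0.0,-0.73]],[[0.12,0.87,0.02],[0.0,0.0,-0.73]],[[0.03,0.87,0.01],[0.0,0.0,-0.73]],[[-0.07,0.88,0.02],[0.0,0.0,-0.73]],[[-0.16,0.86,0.02],[0.0,0.0,-0.73]],[[-0.26,0.84,0.02],[0.0,0.0,-0.73]],[[-0.35,0.8,0.02],[0.0,0.0,-0.73]]]
[[[-0.43,0.77,0.02],[0.0,0.0,-0.73]],[[-0.52,0.71,0.01],[0.0,0.0,-0.73]]]
end [0.4485 0.0293 0.2001]
```

>>> drive_tool(
  targets=[
    [[0.65, -0.6, 0], [0, 0, -0.5]],
    [[0.7, -0.5, 0], [0, 0, -0.6]],
    [[0.7, -0.5, 0], [0, 0, -0.6]],
    [[0.8, -0.4, 0], [0, 0, -0.5]],
    [[0.8, -0.3, 0], [0, 0, -0.6]],
    [[0.8, -0.3, 0], [0, 0, -0.6]],
    [[0.85, -0.2, 0], [0, 0, -0.5]],
    [[0.85, -0.1, 0], [0, 0, -0.6]],
    [[0.9, -0.05, 0], [0, 0, -0.6]],
    [[0.9, 0, 0], [0, 0, -0.5]],
    [[0.9, 0.1, 0], [0, 0, -0.6]],
    [[0.85, 0.15, 0], [0, 0, -0.6]],
  ],
  gripper=0.45,
)

```text
t: 1.9
eef_pos: [0.3224, -0.2954, 0.2055]
orientation: [[0.083, 0.997, 0.0], [0.997, -0.083, -0.0], [-0.0, 0.0, -1.0]]
force: [0.2, 0.8, 0.1]
grip_width: 0.553
finger_force: 0.0
```

>>> drive_tool(
  targets=[
    [[0.85, 0.25, 0], [0, 0, -0.5]],
    [[0.8, 0.3, 0], [0, 0, -0.6]],
    [[0.8, 0.35, 0], [0, 0, -0.6]],
    [[0.75, 0.45, 0], [0, 0, -0.5]],
    [[0.7, 0.5, 0], [0, 0, -0.6]],
    [[0.7, 0.55, 0], [0, 0, -0.6]],
  ],
)

```text
t: 2.5
eef_pos: [0.3593, -0.1974, 0.2056]
orientation: [[-0.414, 0.91, 0.0], [0.91, 0.414, -0.0], [-0.0, 0.0, -1.0]]
force: [0.7, -0.0, -0.2]
grip_width: 0.547
finger_force: 0.0
```

>>> drive_tool(
  targets=[
    [[0.6, 0.6, 0], [0, 0, -0.7]],
    [[0.55, 0.7, 0], [0, 0, -0.7]],
    [[0.5, 0.75, 0], [0, 0, -0.7]],
    [[0.4, 0.8, 0], [0, 0, -0.8]],
    [[0.3, 0.8, 0], [0, 0, -0.7]],
    [[0.2, 0.85, 0], [0, 0, -0.7]],
    [[0.1, 0.9, 0], [0, 0, -0.7]],
    [[0.05, 0.9, 0], [0, 0, -0.8]],
    [[-0.05, 0.9, 0], [0, 0, -0.7]],
    [[-0.15, 0.85, 0], [0, 0, -0.7]],
    [[-0.25, 0.85, 0], [0, 0, -0.7]],
    [[-0.35, 0.8, 0], [0, 0, -0.8]],
  ],
)

```text
t: 3.7
eef_pos: [0.4341, 0.0008, 0.2056]
orientation: [[-0.987, -0.161, 0.0], [-0.161, 0.987, -0.0], [-0.0, -0.0, -1.0]]
force: [0.6, 0.6, 0.6]
grip_width: 0.552
finger_force: 0.0
```

>>> drive_tool(
  targets=[
    [[-0.45, 0.75, 0], [0, 0, -0.7]],
    [[-0.5, 0.7, 0], [0, 0, -0.7]],
    [[0, 0, 0], [0, 0, 0]],
  ],
)

```text
t: 4.0
eef_pos: [0.4467, 0.0336, 0.2054]
orientation: [[-0.932, -0.362, 0.0], [-0.362, 0.932, 0.0], [-0.0, 0.0, -1.0]]
force: [-0.3, -0.4, -1.3]
grip_width: 0.552
finger_force: 0.0
```

```bash
python3 - <<'E'
from h import *
p,R,o=pose();print(p,R,o["joint_pos"],o["t"])
w=capture("wrist");np.savez("w1.npz",**w);save("w1.png",cv2.resize(w["img"],(800,600)))
print(np.linalg.inv(w["extrinsics"]))
for q in["red_grip","red_spanner","ring_face"]:
    for r in landmark_of(q,"wrist")[:2]:
        u,v=r["centre"];print(q,r["conf"],u,v,world(w,u,v))
E
```

```text
[0.4467 0.0336 0.2054] [[-0.932  -0.3625  0.    ]
 [-0.3625  0.932   0.0002]
 [-0.0001  0.0001 -1.    ]] [-0.0069  0.0703  1.7932  0.0002  1.278  -1.9486] 4.0
[[-0.3624 -0.9001 -0.2419  0.3771]
 [ 0.932  -0.3499 -0.0947  0.0063]
 [ 0.0006 -0.2598  0.9657  0.384 ]
 [ 0.      0.      0.      1.    ]]
red_grip 0.89 82.3 92.4 [ 0.4209 -0.179   0.0498]
red_grip 0.7 242.3 201.5 [0.4707 0.0279 0.0616]
red_spanner 0.82 98.3 95.2 [ 0.4214 -0.1786  0.0167]
red_spanner 0.79 240.8 195.6 [0.4646 0.0238 0.0618]
ring_face 0.68 233.2 357.2 [0.644  0.0833 0.1028]
```

View pics/w1.png

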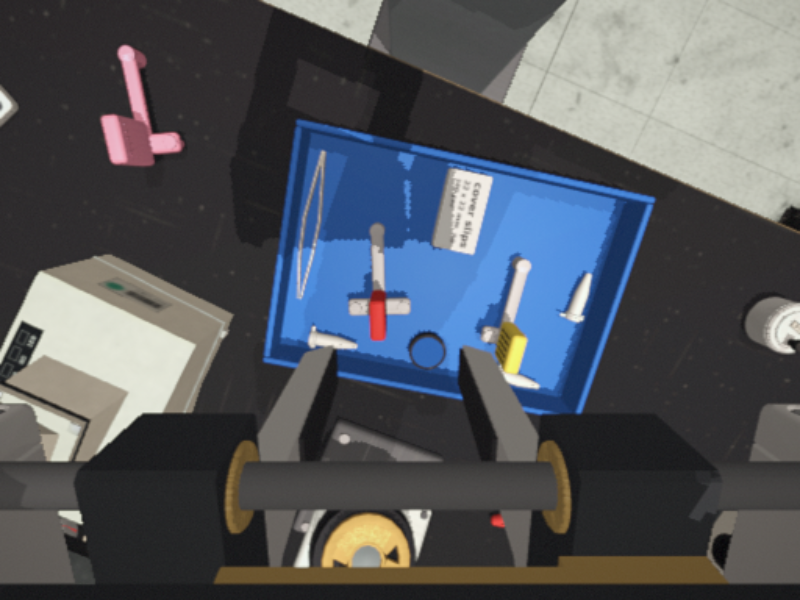

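The wrist view shows the red spanner upright in the bin. Its grip is at (378,315), its bar runs from (350,306) to (410,306) and its foot is at (377,231). It's already nearly square to the tool.

```bash
python3 - <<'E'
from h import *
w=np.load("w1.npz");im=w["img"].astype(int)
v,u=np.mgrid[:384,:512]
P=np.array([world(w,a,b) for a,b in zip(u.ravel(),v.ravel())]).reshape(384,512,3)
roi=(u>150)&(u<280)&(v>120)&(v<225)
red=roi&(im[...,0]>120)&(im[...,1]<70)&(im[...,2]<80)
top=red&(P[...,2]>.058);q=P[top][:,:2].astype(np.float32)
print(top.sum(),cv2.minAreaRect(q),P[top].mean(0))
gray=roi&(P[...,2]>.0105)&(P[...,2]<.03)&(abs(im[...,0]-im[...,2])<40)&(im[...,0]>100)&(u>215)&(u<268)&(v>140)&(v<206)
g=P[gray]; print(gray.sum())
tail=gray&(v<185); bar=gray&(v>=189)
for m in(tail,bar):
    x=P[m][:,:2];print(x.mean(0),cv2.fitLine(x.astype(np.float32),cv2.DIST_L2,0,.01,.01).ravel(),cv2.minAreaRect(x.astype(np.float32)),np.median(P[m][:,2]))
E
```

```text
131 ((0.4741828739643097, 0.028159912675619125), (0.029295511543750763, 0.011495881713926792), 24.269437789916992) [0.4728 0.0269 0.0616]
591
[0.4357 0.0119] [0.9241 0.3821 0.4357 0.0119] ((0.4364905059337616, 0.01168274786323309), (0.052535753697156906, 0.010073326528072357), 20.769790649414062) 0.02116206794725728
[0.4745 0.0284] [ 0.3795 -0.9252  0.4745  0.0284] ((0.4751628041267395, 0.028043780475854874), (0.013506397604942322, 0.0514385923743248), 22.826618194580078) 0.02228700712360987
```

>>> drive_tool(
  targets=[
    [[-0.6, -0.38, 0.8], [0, 0, -0.07]],
    [[-0.61, -0.38, 0.9], [0, 0, -0.07]],
    [[0, 0, 1], [0, 0, 0]],
    [[0, 0, 1], [0, 0, 0]],
    [[0, 0, 1], [0, 0, 0]],
    [[0, 0, 1], [0, 0, 0]],
    [[0, 0, 1], [0, 0, 0]],
    [[0, 0, 1], [0, 0, 0]],
    [[0, 0, 0.8], [0, 0, 0]],
    [[0, 0, 0.42], [0, 0, 0]],
    [[0, 0, 0], [0, 0, 0]],
  ],
)

```text
t: 5.3
eef_pos: [0.474, 0.0266, 0.0264]
orientation: [[-0.926, -0.377, -0.001], [-0.377, 0.926, -0.0], [0.001, 0.001, -1.0]]
force: [-0.5, -0.6, -0.4]
grip_width: 0.551
finger_force: 0.0
```

>>> drive_tool(
  targets=[
    [[0, 0, 0], [0, 0, 0]],
    [[0, 0, 0], [0, 0, 0]],
    [[0, 0, 0], [0, 0, 0]],
    [[0, 0, 0], [0, 0, 0]],
    [[0, 0, 0], [0, 0, 0]],
    [[0, 0, 0], [0, 0, 0]],
  ],
  gripper=1.0,
  grip_force=50,
)

```text
t: 5.9
eef_pos: [0.4746, 0.0271, 0.0272]
orientation: [[-0.926, -0.379, 0.0], [-0.379, 0.926, 0.0], [-0.0, -0.0, -1.0]]
force: [-0.3, 0.3, 1.5]
grip_width: 0.125
finger_force: 50.0
```

```bash
python3 - <<'E'
from h import *
p,R,o=pose();print(p,R,o["finger_force"],o["grip_width"]*94,o["force"],o["t"])
E
```

```text
[0.4746 0.0271 0.0272] [[-0.9256 -0.3785  0.0002]
 [-0.3785  0.9256  0.0001]
 [-0.0002 -0.     -1.    ]] 49.999231696128845 11.711130904214539 [-0.2806  0.3484  1.4801] 5.9
```

>>> drive_tool(
  targets=[
    [[0, 0, -0.3], [0, 0, 0]],
    [[0, 0, -0.7], [0, 0, 0]],
    [[0, 0, -1], [0, 0, 0]],
    [[0, 0, -1], [0, 0, 0]],
    [[0, 0, -1], [0, 0, 0]],
    [[0, 0, -1], [0, 0, 0]],
    [[0, 0, -1], [0, 0, 0]],
    [[0, 0, -1], [0, 0, 0]],
    [[0, 0, -1], [0, 0, 0]],
    [[0, 0, 0], [0, 0, 0]],
  ],
)

```text
t: 6.9
eef_pos: [0.4754, 0.0271, 0.1895]
orientation: [[-0.926, -0.379, 0.004], [-0.379, 0.926, -0.0], [-0.004, -0.002, -1.0]]
force: [1.1, -0.2, -1.2]
grip_width: 0.128
finger_force: 50.0
```

```bash
cat > ring.py <<'E'
from h import *
def cloud(c):
    v,u=np.mgrid[:384,:512];K=c["intrinsics"];E=np.linalg.inv(c["extrinsics"]);d=c["z_map"]
    X=np.stack([(u-K[0,2])/K[0,0]*d,-(v-K[1,2])/K[1,1]*d,-d],-1)
    return X@E[:3,:3].T+E[:3,3]
def ring(c,est=np.array([.645,.083,.105])):
    P=cloud(c);im=c["img"].astype(int);near=np.linalg.norm(P-est,axis=-1)<.065
    brass=near&(im[...,0]>150)&(im[...,0]-im[...,2]>80)&(im[...,0]-im[...,1]<130)
    q=P[brass]; m=np.median(q,0); q=q[np.linalg.norm(q-m,axis=1)<.04]
    for _ in range(3):
        m=q.mean(0);n=np.linalg.svd(q-m)[2][2];n*=np.sign(n[2]);r=(q-m)@n;q=q[abs(r)<max(2*r.std(),.001)]
    # dark hole pixels projected by ray on the face plane
    E=np.linalg.inv(c["extrinsics"]);K=c["intrinsics"];o=E[:3,3]
    v,u=np.mgrid[:384,:512];D=np.stack([(u-K[0,2])/K[0,0],-(v-K[1,2])/K[1,1],-np.ones_like(u,float)],-1)@E[:3,:3].T
    F=o+D*(((m-o)@n)/(D@n))[...,None]
    bx=np.array([1,0,0])-n[0]*n;bx/=np.linalg.norm(bx);by=np.cross(n,bx)
    S=np.stack([(F-m)@bx,(F-m)@by],-1)
    b=S[brass&(np.linalg.norm(S,axis=-1)<.04)]
    h=cv2.convexHull((b*1e4).astype(np.float32));(ce,rad)=cv2.minEnclosingCircle(h);el=cv2.fitEllipse(h)
    cen=np.array(el[0])/1e4
    rr=np.linalg.norm(S-cen,axis=-1)
    dark=(rr>.011)&(rr<.028)&(im.sum(-1)<230)
    return dict(m=m,n=n,bx=bx,by=by,cen=cen,el=el,S=S,dark=dark,C=m+cen[0]*bx+cen[1]*by,im=im,std=r.std(),nb=brass.sum())
E
python3 - <<'E'
from ring import *
p,R,o=pose();print(p,o["finger_force"],o["grip_width"])
for f in("top","side","w1"):
    c=dict(np.load(f+".npz"));r=ring(c)
    print(f,"C",r["C"],"n",r["n"],"tilt",np.degrees(np.arccos(r["n"][2])),"el",r["el"],r["nb"],r["std"])
    s=(r["S"]-r["cen"])[r["dark"]]
    if len(s)>2:
        k=cv2.kmeans(s.astype(np.float32),2,None,(3,20,1e-5),5,0)[2];d=k[0]-k[1]
        W=d[0]*r["bx"]+d[1]*r["by"];print(" holes",len(s),k.ravel(),"mid",k.mean(0),"len",np.linalg.norm(d),"dir",W/np.linalg.norm(W))
im=dict(np.load("w1.npz"))["img"]
t=dict(np.load("top.npz"))["img"]
a=cv2.resize(t[115:165,260:315],(396,360),interpolation=cv2.INTER_CUBIC);b=cv2.resize(im[315:365,190:280],(400,222),interpolation=cv2.INTER_CUBIC)
z=np.zeros((360,800,3),np.uint8);z[:,:396]=a;z[:222,400:]=b;save("ring.png",z)
w=capture("wrist");np.savez("w2.npz",**w)
z2=cv2.resize(w["img"],(480,360));cv2.imwrite("pics/w2.png",z2[...,::-1])
E
```

```text
[0.4754 0.0271 0.1895] 49.99814808368683 0.1278335793634706
top C [0.6436 0.0856 0.1052] n [-0.5143  0.017   0.8574] tilt 30.971053876288657 el ((-14.281700134277344, 3.731212854385376), (673.9886474609375, 688.52294921875), 93.4793930053711) 526 0.0016815050298668343
side C [0.6434 0.087  0.1057] n [-0.5     0.0007  0.866 ] tilt 30.001801335937667 el ((-1.5623645782470703, 12.641613006591797), (672.583740234375, 701.7913208007812), 2.5299315452575684) 335 0.0012764958276532633
w1 C [0.6393 0.0828 0.1016] n [-0.4967  0.0102  0.8679] tilt 29.786690058893555 el ((82.12831115722656, 25.248188018798828), (529.2959594726562, 655.2897338867188), 19.13568687438965) 1213 0.0007184349638784027
 holes 219 [-0.0017  0.0209  0.0219  0.0029] mid [0.0101 0.0119] len 0.029601049 dir [-0.6892  0.6031 -0.4015]
```

View pics/ring.png

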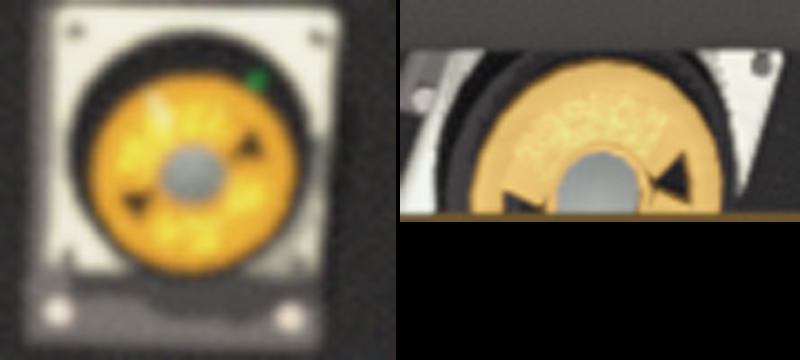

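View pics/w2.png

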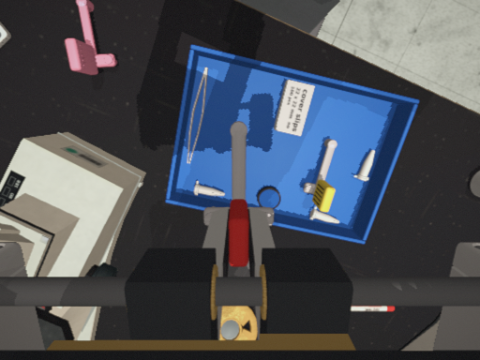

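The left crop (top camera) shows the holes at full-frame (279.0,143.2) and (294.7,135.3), the hub at (286.8,139.0), the white line at upper left and the green mark at upper right. In the wrist view the spanner is held straight.

```bash
python3 - <<'E'
from ring import *
t=dict(np.load("top.npz"))
n=np.array([-.5,.008,.866]);n/=np.linalg.norm(n)
def onpl(c,u,v,C):
    E=np.linalg.inv(c["extrinsics"]);K=c["intrinsics"];o=E[:3,3]
    d=E[:3,:3]@np.array([(u-K[0,2])/K[0,0],-(v-K[1,2])/K[1,1],-1]);return o+d*((C-o)@n)/(d@n)
C0=np.array([.6435,.086,.1055])
pt=lambda x,y:onpl(t,260+(x-3.5)/7.2,115+(y-3.5)/7.2,C0)
h1,h2,hub,line,gr=pt(137,203),pt(250,146),pt(193,173),pt(157,105),pt(257,80)
print(h1,h2,"mid",(h1+h2)/2,"len",np.linalg.norm(h1-h2),"hub",hub)
y=(h1-h2)/np.linalg.norm(h1-h2);y-=y@n*n;x=np.cross(y,n)
ang=lambda q:np.arctan2((q-hub)@y,(q-hub)@x)
print("x",x,"y",y,"line ang",ang(line),"green",ang(gr))
# spanner in hand from w2
w=dict(np.load("w2.npz"));P=cloud(w);p,R,o=pose();L=(P-p)@R
im=w["img"].astype(int)
m=(np.abs(L[...,1])<.04)&(L[...,2]>-.03)&(L[...,2]<.03)&(L[...,0]>-.03)&(L[...,0]<.09)
red=m&(im[...,0]-im[...,1]>60)
bar=m&~red&(abs(L[...,0])<.012)&(L[...,2]>.0)
tail=m&~red&(L[...,0]>.02)&(L[...,2]>-.0)
for nm,k in(("red",red),("bar",bar),("tail",tail)):
    q=L[k];print(nm,len(q),q.mean(0),q.min(0),q.max(0))
q=L[tail];print(np.polyfit(q[:,0],q[:,2],1),np.polyfit(q[:,0],q[:,1],1))
np.savez("rp.npz",n=n,x=x,y=y)
E
```

```text
[0.635  0.1043 0.1004] [0.6528 0.0667 0.1111] mid [0.6439 0.0855 0.1057] len 0.04292002767379892 hub [0.6444 0.0856 0.106 ]
x [0.7596 0.4843 0.4341] y [-0.4159  0.8749 -0.2482] line ang -0.010754781806675912 green -1.0546981407462879
red 298 [ 0.0137 -0.0003 -0.0171] [ 0.0111 -0.0061 -0.0299] [ 0.0145  0.0055 -0.0012]
bar 362 [ 0.0012 -0.0005  0.0042] [-0.0082 -0.0262  0.0005] [0.0114 0.0258 0.0205]
tail 1124 [ 0.0444 -0.0002  0.0045] [ 0.0201 -0.0056  0.0024] [0.0669 0.0052 0.0207]
[0.0117 0.004 ] [ 0.0003 -0.0002]
```

```bash
cat >> h.py <<'E'
def target(h,C=(.6441,.0855,.1058),ang=0.,off=(-.001,0,.0222)):
    """tool pose with spanner tips h above ring face; ang = clockwise turn"""
    d=np.load("rp.npz");n=d["n"];r=Ro.from_rotvec(-ang*n).as_matrix();x=r@d["x"];y=r@d["y"]
    R=np.c_[-x,y,-n];return np.array(C)+h*n-R@np.array(off),R
E
python3 - <<'E'
from h import *
p,R,o=pose();T,RT=target(.03);print(T,RT);plan(p,R,T,RT,n=12)
E
```

```text
[0.6172 0.0854 0.1506] [[-0.7596 -0.4159  0.5   ]
 [-0.4843  0.8749 -0.008 ]
 [-0.4341 -0.2482 -0.866 ]]
[[[-0.64,0.0,0.16],[0.13,-0.26,-0.06]],[[-0.64,0.0,0.18],[0.13,-0.26,-0.06]],[[-0.62,-0.01,0.2],[0.13,-0.26,-0.06]],[[-0.62,0.0,0.23],[0.13,-0.26,-0.06]],[[-0.61,-0.01,0.26],[0.13,-0.26,-0.06]],[[-0.6,0.0,0.27],[0.13,-0.26,-0.06]],[[-0.58,-0.01,0.31],[0.13,-0.26,-0.06]],[[-0.58,0.0,0.32],[0.13,-0.26,-0.06]],[[-0.56,-0.01,0.35],[0.13,-0.26,-0.06]],[[-0.55,0.0,0.36],[0.13,-0.26,-0.06]],[[-0.53,0.0,0.39],[0.13,-0.26,-0.06]],[[-0.52,0.0,0.41],[0.13,-0.26,-0.06]]]
end [0.6173 0.0854 0.1506]
```

>>> drive_tool(
  targets=[
    [[-0.64, 0, 0.16], [0.13, -0.26, -0.06]],
    [[-0.64, 0, 0.18], [0.13, -0.26, -0.06]],
    [[-0.62, -0.01, 0.2], [0.13, -0.26, -0.06]],
    [[-0.62, 0, 0.23], [0.13, -0.26, -0.06]],
    [[-0.61, -0.01, 0.26], [0.13, -0.26, -0.06]],
    [[-0.6, 0, 0.27], [0.13, -0.26, -0.06]],
    [[-0.58, -0.01, 0.31], [0.13, -0.26, -0.06]],
    [[-0.58, 0, 0.32], [0.13, -0.26, -0.06]],
    [[-0.56, -0.01, 0.35], [0.13, -0.26, -0.06]],
    [[-0.55, 0, 0.36], [0.13, -0.26, -0.06]],
    [[-0.53, 0, 0.39], [0.13, -0.26, -0.06]],
    [[-0.52, 0, 0.41], [0.13, -0.26, -0.06]],
  ],
)

```text
t: 8.15
eef_pos: [0.6166, 0.0855, 0.1479]
orientation: [[-0.762, -0.413, 0.499], [-0.481, 0.877, -0.01], [-0.433, -0.248, -0.867]]
force: [-0.3, 0.4, -0.7]
grip_width: 0.123
finger_force: 50.0
```

>>> drive_tool(
  targets=[
    [[0, 0, 0], [0, 0, 0]],
    [[0, 0, 0], [0, 0, 0]],
  ],
)

```text
t: 8.35
eef_pos: [0.6161, 0.0853, 0.1486]
orientation: [[-0.763, -0.413, 0.497], [-0.481, 0.877, -0.01], [-0.432, -0.247, -0.868]]
force: [0.2, 0.1, -0.2]
grip_width: 0.12
finger_force: 50.0
```

```bash
python3 - <<'E'
from h import *
p,R,o=pose();T,RT=target(.03);print(p-T,Ro.from_matrix(R.T@RT).as_rotvec(),o["force"],o["moment"],o["joint_pos"])
w=capture("wrist");s=capture("side");np.savez("w3.npz",**w);np.savez("s3.npz",**s)
# overlay expected ring/holes on pictures
C=np.array([.6441,.0855,.1058]);d=np.load("rp.npz")
z=np.zeros((420,800,3),np.uint8)
u,v=proj(s,C).astype(int);a=s["img"][v-35:v+25,u-40:u+40];z[:300,:400]=cv2.resize(a,(400,300),interpolation=cv2.INTER_CUBIC)
print("side crop origin",u-40,v-35,"x5")
u,v=proj(w,C).astype(int);print("wrist C",u,v);a=w["img"][v-84:v+84,u-80:u+80];hh,ww=a.shape[:2];b=cv2.resize(a,None,fx=2.5,fy=2.5,interpolation=cv2.INTER_CUBIC)
z[:b.shape[0],400:400+b.shape[1]]=b[:420,:400];save("w3.png",z);print("wrist crop origin",u-80,v-84,"x2.5")
for nm,c in(("side",s),("wrist",w)):
  for h in(1,-1):
    print(nm,"hole",h,proj(c,C+h*.02*d["y"]),"tip",proj(c,p+R@np.array([-.001,h*.02,.0222])))
E
```

```text
[-0.0011 -0.0002 -0.002 ] [-0.0002 -0.0042 -0.0041] [ 0.2304  0.055  -0.1875] [ 0.098   0.184  -0.0215] [ 0.1059  0.2689  1.792  -0.1169  0.5671 -1.8814]
side crop origin 178 136 x5
wrist C 253 213
wrist crop origin 173 129 x2.5
side hole 1 [218.0508 177.7572] tip [222.3538 172.5581]
side hole -1 [219.4418 166.1613] tip [223.7368 160.8327]
wrist hole 1 [277.0601 213.4368] tip [281.1645 223.5331]
wrist hole -1 [229.4815 213.6372] tip [227.2663 223.5528]
```

View pics/w3.png

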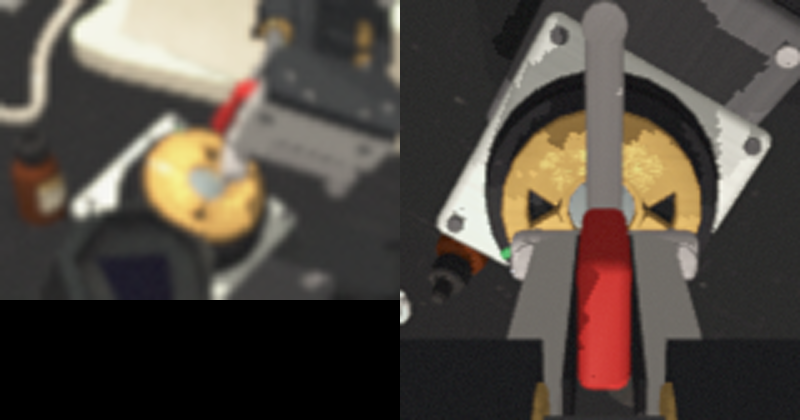

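Side crop: the spanner is poised over the ring. Wrist crop: the holes are at full-frame (229.4,212.2) and (277,213), within about 1 px of my prediction, so I'll make only a 1 mm correction toward tool +x.

```bash
python3 - <<'E'
from h import *
p,R,o=pose();T,RT=target(.003);T=T+RT[:,0]*.001;plan(p,R,T,RT,n=4)
E
```

```text
[[[0.0,0.0,0.33],[0.0,0.0,-0.01]],[[-0.01,-0.01,0.33],[0.0,0.0,-0.01]],[[0.0,0.0,0.33],[0.0,0.0,-0.01]],[[0.0,0.0,0.33],[0.0,0.0,-0.01]]]
end [0.63   0.0848 0.1267]
```

>>> drive_tool(
  targets=[
    [[0, 0, 0.33], [0, -0.01, -0.01]],
    [[0, 0, 0.33], [0, -0.01, -0.01]],
    [[0, 0, 0.33], [0, -0.01, -0.01]],
    [[0, 0, 0.33], [0, 0, 0]],
    [[0, 0, 0], [0, 0, 0]],
  ],
)

```text
t: 8.95
eef_pos: [0.63, 0.085, 0.1255]
orientation: [[-0.759, -0.416, 0.501], [-0.485, 0.875, -0.008], [-0.435, -0.249, -0.865]]
force: [-0.1, -0.2, -0.2]
grip_width: 0.124
finger_force: 50.0
```

```bash
python3 - <<'E'
from h import *
p,R,o=pose();T,RT=target(.003);T=T+RT[:,0]*.001;print("tool-frame err",R.T@(p-T),Ro.from_matrix(R.T@RT).as_rotvec(),R.T@o["force"])
w=capture("wrist");C=np.array([.6441,.0855,.1058]);u,v=proj(w,C).astype(int)
save("w4.png",cv2.resize(w["img"][v-60:v+40,u-70:u+70],None,fx=5,fy=5,interpolation=cv2.INTER_CUBIC));print(u-70,v-60)
d=np.load("rp.npz")
for h in(1,-1): print(proj(w,C+h*.02*d["y"])-[u-70,v-60],proj(w,p+R@np.array([-.001,h*.02,.0222]))-[u-70,v-60])
E
```

```text
tool-frame err [0.0004 0.0005 0.0011] [-0.0008  0.0013  0.0004] [ 0.3065 -0.0511  0.1457]
183 164
[97.2431 60.2736] [98.1782 59.4507]
[43.8906 60.26  ] [44.2811 59.4731]
```

View pics/w4.png

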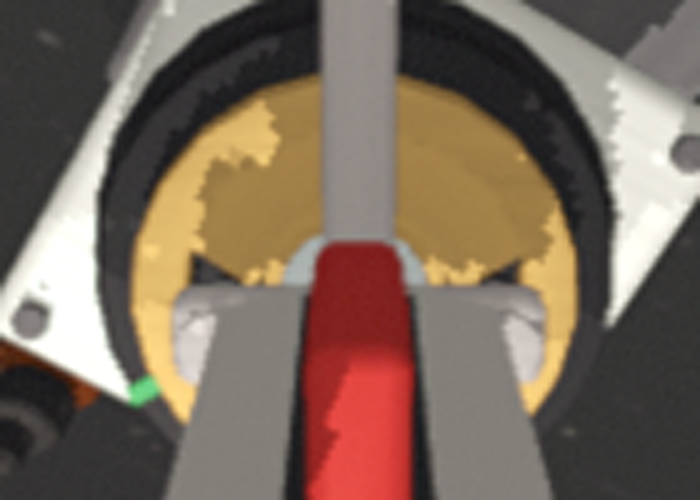

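The bar spans 172–547 and the ring 133–578, so they are centred to within about 0.6 mm. I'll insert slowly with that small y correction.

>>> drive_tool(
  targets=[
    [[-0.01, -0.03, 0.08], [0, 0, 0]],
    [[0, 0, 0.08], [0, 0, 0]],
    [[0, 0, 0.08], [0, 0, 0]],
    [[0, 0, 0], [0, 0, 0]],
  ],
)

```text
t: 9.4
eef_pos: [0.6329, 0.0847, 0.1227]
orientation: [[-0.758, -0.416, 0.503], [-0.485, 0.875, -0.008], [-0.436, -0.25, -0.864]]
force: [0.7, 0.1, -0.6]
grip_width: 0.128
finger_force: 50.0
```

```bash
cat > chk.py <<'E'
from h import *
import sys
p,R,o=pose();d=np.load("rp.npz");n=d["n"];C=np.array([.6441,.0855,.1058])
O=p+R@np.array([-.001,0,.0222]);e=O-C
print("t",o["t"],"h",e@n,"x,y",e@d["x"],e@d["y"],"ang",np.arctan2(-R[:,1]@-d["x"],R[:,1]@d["y"]),"F tool",R.T@o["force"],"M",R.T@o["moment"],"q",o["joint_pos"][-1],"grip",o["finger_force"],o["grip_width"])
if len(sys.argv)>1:
    h,a=map(float,sys.argv[1:3]);T,RT=target(h,ang=a);plan(p,R,T+0*n,RT)
E
python3 chk.py
```

```text
t 9.4 h -0.0019403252035445184 x,y -0.0004871154896311759 -0.0003117860181012437 ang -0.0004393108961384721 F tool [-0.3272 -0.073   0.8358] M [-0.1609  0.0663  0.0627] q -1.885731756083093 grip 49.99802827835083 0.12810201758824868
```

>>> drive_tool(
  targets=[
    [[0, 0, 0.08], [0, 0, 0]],
    [[0, 0, 0.08], [0, 0, 0]],
    [[0, 0, 0.06], [0, 0, 0]],
    [[0, 0, 0], [0, 0, 0]],
  ],
)

```text
t: 9.8
eef_pos: [0.6351, 0.0846, 0.1188]
orientation: [[-0.758, -0.416, 0.503], [-0.485, 0.875, -0.008], [-0.436, -0.25, -0.865]]
force: [0.3, 0.0, -0.8]
grip_width: 0.125
finger_force: 50.0
```

```bash
python3 chk.py -0.0065 0
```

```text
t 9.8 h -0.006426174812523351 x,y -0.0005267805683111267 -0.00030227493450845077 ang -0.0004463798511185561 F tool [0.1314 0.1215 0.8749] M [-0.1886  0.0926  0.0252] q -1.8850402905417394 grip 49.99806582927704 0.12488878322957563
[[[-0.03,0.01,0.0],[-0.01,0.02,0.0]]]
end [0.6355 0.0851 0.119 ]
```

>>> drive_tool(
  targets=[
    [[0, 0, 0], [0, 0, 0.3]],
    [[0, 0, 0], [0, 0, 0.5]],
    [[0, 0, 0], [0, 0, 0.5]],
    [[0, 0, 0], [0, 0, 0.5]],
    [[0, 0, 0], [0, 0, 0.5]],
    [[0, 0, 0], [0, 0, 0.5]],
    [[0, 0, 0], [0, 0, 0.2]],
    [[0, 0, 0], [0, 0, 0]],
  ],
)

```text
t: 10.6
eef_pos: [0.6349, 0.0848, 0.1189]
orientation: [[-0.864, -0.045, 0.502], [-0.057, 0.998, -0.008], [-0.501, -0.035, -0.865]]
force: [-1.9, 1.9, -1.7]
grip_width: 0.12
finger_force: 50.0
```

```bash
python3 chk.py -0.0065 0.9
```

```text
t 10.6 h -0.006299044624346087 x,y -0.0007061738536768874 -0.0005164848020935604 ang 0.4490055113033131 F tool [2.385  2.031  0.5537] M [-0.566   0.6019 -0.0649] q -1.4355007695287314 grip 50.00610888004303 0.12045891979713338
[[[-0.01,0.02,0.0],[0.0,0.0,0.75]],[[0.0,0.01,0.0],[0.0,0.0,0.75]],[[-0.01,0.02,0.01],[0.0,0.0,0.75]],[[0.0,0.01,0.0],[0.0,0.0,0.75]]]
end [0.6355 0.0859 0.1189]
```

>>> drive_tool(
  targets=[
    [[0, 0.02, 0], [0, 0, 0.5]],
    [[0, 0.01, 0], [0, 0, 0.5]],
    [[0, 0.01, 0], [0, 0, 0.5]],
    [[0, 0.01, 0], [0, 0, 0.5]],
    [[0, 0, 0], [0, 0, 0.5]],
    [[0, 0, 0], [0, 0, 0.5]],
    [[0, 0, 0], [0, 0, 0]],
  ],
)

```text
t: 11.3
eef_pos: [0.6349, 0.0854, 0.1189]
orientation: [[-0.797, 0.335, 0.502], [0.384, 0.923, -0.008], [-0.466, 0.186, -0.865]]
force: [-3.1, -0.2, -0.5]
grip_width: 0.126
finger_force: 50.0
```

```bash
python3 chk.py -0.0065 1.05
```

```text
t 11.3 h -0.006314428344883675 x,y -0.0006562465778260852 -0.00030698669427443496 ang 0.8992044997778713 F tool [ 2.615  -1.3164 -1.1683] M [ 0.2988  0.6162 -0.1061] q -0.9820090212658742 grip 50.003145933151245 0.12627050698500417
[[[-0.01,0.02,0.0],[0.0,0.01,0.5]],[[0.0,0.02,0.01],[0.0,0.01,0.5]]]
end [0.6355 0.0861 0.1189]
```

>>> drive_tool(
  targets=[
    [[0, 0.01, 0], [0, 0, 0.4]],
    [[0, 0.01, 0], [0, 0, 0.4]],
    [[0, 0, 0], [0, 0, 0.3]],
    [[0, 0, 0], [0, 0, 0.3]],
    [[0, 0, 0], [0, 0, 0]],
  ],
)

```text
t: 11.8
eef_pos: [0.6351, 0.0857, 0.1189]
orientation: [[-0.711, 0.493, 0.502], [0.566, 0.824, -0.008], [-0.418, 0.278, -0.865]]
force: [-2.3, -1.4, -1.6]
grip_width: 0.125
finger_force: 50.0
```

```bash
python3 chk.py
```

```text
t 11.8 h -0.006348493760128776 x,y -0.0005862507577424681 -0.00019720142890182588 ang 1.1072874935527475 F tool [ 1.4759 -2.758   0.3047] M [ 0.651   0.5717 -0.1103] q -0.7728080740449605 grip 50.00594973564148 0.12548843229473985
```

>>> drive_tool(
  targets=[
    [[0, 0, 0], [0, 0, 0.25]],
    [[0, 0, 0], [0, 0, 0.25]],
    [[0, 0, 0], [0, 0, 0]],
  ],
)

```text
t: 12.1
eef_pos: [0.6351, 0.0858, 0.1189]
orientation: [[-0.672, 0.544, 0.502], [0.625, 0.78, -0.008], [-0.396, 0.308, -0.865]]
force: [-3.5, -1.6, -0.7]
grip_width: 0.125
finger_force: 50.2
```

```bash
python3 chk.py
```

```text
t 12.1 h -0.006342222263032107 x,y -0.0005861956572207592 -0.000192409550528308 ang 1.1812540773622247 F tool [ 1.6143 -3.3561 -1.1595] M [ 0.8801  0.5076 -0.63  ] q -0.6984536335843466 grip 50.22520422935486 0.12460962877833066
```

The moment about the tool axis jumped from 0.11 to 0.63 N m, so the ring is at its stop. I'll ease back inside the play and withdraw along the axis.

>>> drive_tool(
  targets=[
    [[0, 0, 0], [0, 0, -0.35]],
    [[0, 0, 0], [0, 0, -0.35]],
    [[0, 0, 0], [0, 0, 0]],
  ],
)

```text
t: 12.4
eef_pos: [0.6357, 0.086, 0.1195]
orientation: [[-0.725, 0.47, 0.504], [0.54, 0.842, -0.008], [-0.427, 0.267, -0.864]]
force: [-0.0, -0.2, -1.1]
grip_width: 0.121
finger_force: 50.0
```

```bash
python3 chk.py
```

```text
t 12.4 h -0.006109845021959147 x,y 0.00036938496564664235 -0.00033512133072515914 ang 1.0762217124136586 F tool [ 0.4078 -0.4397  0.9556] M [ 0.1     0.1335 -0.0058] q -0.8040713529268325 grip 49.99778509140015 0.12068395706173028
```

>>> drive_tool(
  targets=[
    [[0, 0, -0.15], [0, 0, 0]],
    [[0, 0, -0.25], [0, 0, 0]],
    [[0, 0, -0.4], [0, 0, 0]],
    [[0, 0, -0.7], [0, 0, 0]],
    [[0, 0, -1], [0, 0, 0]],
    [[0, 0, -0.5], [0, 0, 0]],
    [[0, 0, 0], [0, 0, 0]],
  ],
)

```text
t: 13.1
eef_pos: [0.6053, 0.0866, 0.1729]
orientation: [[-0.723, 0.472, 0.505], [0.543, 0.84, -0.008], [-0.428, 0.269, -0.863]]
force: [0.1, -1.3, -0.7]
grip_width: 0.123
finger_force: 50.0
```

```bash
python3 - <<'E'
from h import *
p,R,o=pose();print(p,o["force"]);yw=np.arctan2(.9256,-.3785)
plan(p,R,np.array([.4746,.0271,.15]),down(yw),n=14)
E
```

```text
[0.6053 0.0866 0.1729] [ 0.0527 -1.2889 -0.709 ]
[[[0.26,-0.42,-0.16],[0.02,0.26,-0.45]],[[0.29,-0.4,-0.16],[0.02,0.26,-0.45]],[[0.32,-0.39,-0.13],[0.02,0.26,-0.45]],[[0.35,-0.36,-0.13],[0.02,0.26,-0.45]],[[0.38,-0.33,-0.11],[0.02,0.26,-0.45]],[[0.41,-0.31,-0.09],[0.02,0.26,-0.45]],[[0.43,-0.28,-0.08],[0.02,0.26,-0.45]],[[0.45,-0.25,-0.05],[0.02,0.26,-0.45]],[[0.47,-0.22,-0.04],[0.02,0.26,-0.45]],[[0.48,-0.19,-0.02],[0.02,0.26,-0.45]],[[0.5,-0.16,0.0],[0.02,0.26,-0.45]],[[0.5,-0.12,0.02],[0.02,0.26,-0.45]]]
[[[0.51,-0.08,0.04],[0.02,0.26,-0.45]],[[0.52,-0.06,0.06],[0.02,0.26,-0.45]]]
end [0.4746 0.027  0.15  ]
```

>>> drive_tool(
  targets=[
    [[0.26, -0.42, -0.16], [0.02, 0.26, -0.45]],
    [[0.29, -0.4, -0.16], [0.02, 0.26, -0.45]],
    [[0.32, -0.39, -0.13], [0.02, 0.26, -0.45]],
    [[0.35, -0.36, -0.13], [0.02, 0.26, -0.45]],
    [[0.38, -0.33, -0.11], [0.02, 0.26, -0.45]],
    [[0.41, -0.31, -0.09], [0.02, 0.26, -0.45]],
    [[0.43, -0.28, -0.08], [0.02, 0.26, -0.45]],
    [[0.45, -0.25, -0.05], [0.02, 0.26, -0.45]],
    [[0.47, -0.22, -0.04], [0.02, 0.26, -0.45]],
    [[0.48, -0.19, -0.02], [0.02, 0.26, -0.45]],
    [[0.5, -0.16, 0], [0.02, 0.26, -0.45]],
    [[0.5, -0.12, 0.02], [0.02, 0.26, -0.45]],
  ],
)

```text
t: 14.3
eef_pos: [0.4929, 0.0351, 0.1511]
orientation: [[-0.964, -0.257, 0.07], [-0.255, 0.966, 0.03], [-0.075, 0.011, -0.997]]
force: [0.4, -0.3, -0.2]
grip_width: 0.126
finger_force: 50.0
```

>>> drive_tool(
  targets=[
    [[0.51, -0.08, 0.04], [0.02, 0.26, -0.45]],
    [[0.52, -0.06, 0.06], [0.02, 0.26, -0.45]],
    [[0, 0, 0], [0, 0, 0]],
    [[0, 0, 0], [0, 0, 0]],
  ],
)

```text
t: 14.7
eef_pos: [0.4747, 0.027, 0.1482]
orientation: [[-0.925, -0.38, 0.001], [-0.38, 0.925, 0.0], [-0.001, 0.0, -1.0]]
force: [-1.1, 0.1, 0.7]
grip_width: 0.128
finger_force: 50.0
```

```bash
python3 - <<'E'
from h import *
p,R,o=pose();print(p,o["force"],o["t"]);yw=np.arctan2(.9256,-.3785)
plan(p,R,np.array([.4746,.0271,.0285]),down(yw),n=8)
t=capture("top");s=capture("side");np.savez("t5.npz",**t)
z=np.zeros((400,800,3),np.uint8)
z[:,:400]=cv2.resize(t["img"][115:165,262:312],(400,400),interpolation=cv2.INTER_CUBIC)
z[:,400:]=cv2.resize(s["img"][147:197,194:244],(400,400),interpolation=cv2.INTER_CUBIC);save("r5.png",z)
E
```

```text
[0.4747 0.027  0.1482] [-1.1065  0.0695  0.6855] 14.7
[[[0.0,0.0,0.75],[0.0,0.0,0.0]],[[0.0,0.0,0.75],[0.0,0.0,0.0]],[[0.0,0.0,0.74],[0.0,0.0,0.0]],[[0.0,0.0,0.75],[0.0,0.0,0.0]],[[0.0,0.0,0.75],[0.0,0.0,0.0]],[[0.0,0.0,0.75],[0.0,0.0,0.0]],[[0.01,0.0,0.75],[0.0,0.0,0.0]],[[0.0,0.01,0.74],[0.0,0.0,0.0]]]
end [0.4745 0.0272 0.0286]
```

View pics/r5.png

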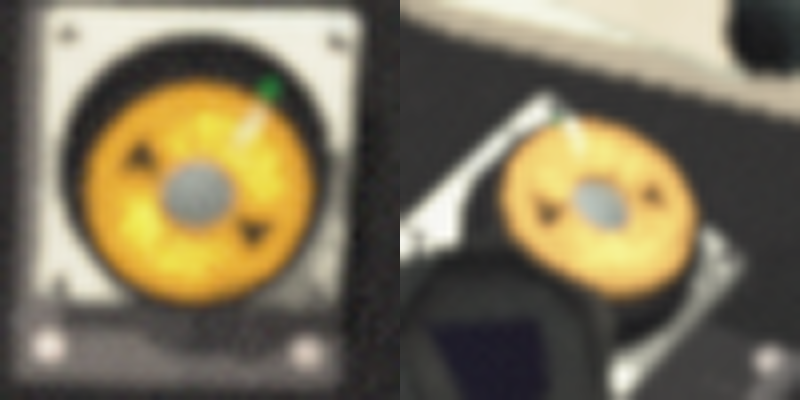

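The white line at (250,130) now points at the green mark at (270,88), so the ring is at its stop. I'll lower the spanner back onto its old place.

>>> drive_tool(
  targets=[
    [[0, 0, 0.6], [0, 0, 0]],
    [[0, 0, 0.9], [0, 0, 0]],
    [[0, 0, 1], [0, 0, 0]],
    [[0, 0, 1], [0, 0, 0]],
    [[0, 0, 1], [0, 0, 0]],
    [[0, 0, 0.8], [0, 0, 0]],
    [[0, 0, 0.4], [0, 0, 0]],
    [[0, 0, 0.2], [0, 0, 0]],
    [[0, 0, 0.08], [0, 0, 0]],
    [[0, 0, 0], [0, 0, 0]],
    [[0, 0, 0], [0, 0, 0]],
  ],
)

```text
t: 15.9
eef_pos: [0.4747, 0.0269, 0.0294]
orientation: [[-0.924, -0.382, 0.001], [-0.382, 0.924, -0.0], [-0.001, -0.001, -1.0]]
force: [-0.3, 0.2, 0.5]
grip_width: 0.127
finger_force: 50.0
```

>>> drive_tool(
  targets=[
    [[0, 0, 0.05], [0, 0, 0]],
    [[0, 0, 0.05], [0, 0, 0]],
    [[0, 0, 0.03], [0, 0, 0]],
    [[0, 0, 0], [0, 0, 0]],
    [[0, 0, 0], [0, 0, 0]],
  ],
)

```text
t: 16.4
eef_pos: [0.4747, 0.0269, 0.0271]
orientation: [[-0.924, -0.382, 0.001], [-0.382, 0.924, -0.0], [-0.001, -0.0, -1.0]]
force: [-3.1, 0.9, 10.4]
grip_width: 0.125
finger_force: 50.0
```

It's in contact with the floor at about 10 N. Releasing to half open, then rising.

>>> drive_tool(
  targets=[
    [[0, 0, 0], [0, 0, 0]],
    [[0, 0, 0], [0, 0, 0]],
    [[0, 0, 0], [0, 0, 0]],
    [[0, 0, 0], [0, 0, 0]],
    [[0, 0, 0], [0, 0, 0]],
  ],
  gripper=0.5,
)

```text
t: 16.9
eef_pos: [0.4743, 0.0269, 0.0263]
orientation: [[-0.924, -0.382, -0.0], [-0.382, 0.924, -0.0], [0.0, -0.0, -1.0]]
force: [0.6, -0.1, -0.7]
grip_width: 0.49
finger_force: 0.0
```

>>> drive_tool(
  targets=[
    [[0, 0, -0.3], [0, 0, 0]],
    [[0, 0, -0.6], [0, 0, 0]],
    [[0, 0, -1], [0, 0, 0]],
    [[0, 0, -1], [0, 0, 0]],
    [[0, 0, -1], [0, 0, 0]],
    [[0, 0, -1], [0, 0, 0]],
    [[0, 0, -1], [0, 0, 0]],
    [[0, 0, -1], [0, 0, 0]],
    [[0, 0, -1], [0, 0, 0]],
    [[0, 0, -0.5], [0, 0, 0]],
    [[0, 0, 0], [0, 0, 0]],
    [[0, 0, 0], [0, 0, 0]],
  ],
)

```text
t: 18.1
eef_pos: [0.4741, 0.0269, 0.1939]
orientation: [[-0.924, -0.382, -0.001], [-0.382, 0.924, -0.0], [0.001, -0.0, -1.0]]
force: [0.2, 0.5, -0.6]
grip_width: 0.497
finger_force: 0.0
```

```bash
python3 - <<'E'
from h import *
w=capture("wrist");save("w6.png",w["img"]);print(status.get_obs()["eef_pos"])
E
```

```text
[0.474  0.0269 0.1935]
```

View pics/w6.png

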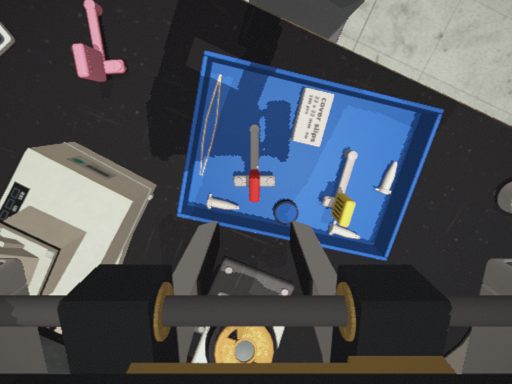

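The red spanner stands upright in the bin at (254,182), and nothing else has moved. Handing in.

```bash
python3 -c "
from workcell import ticket
print(ticket.hand_in())"
```

```text
the job is handed in; nothing more can be done
None
```

The job is handed in at about 18 s: the red spanner turned the ring to its stop, with the white line at the green mark. It now stands back in its old place in the bin, and nothing else in the bin looked disturbed.

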